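# Load the tube brushing machine and latch its sliding guard

### The job

Load the brushing machine and make it safe to start: lay the short square tube down in the nest in front of the wire brush, then push the clear guard along its rails over it until the latch clicks and holds it shut. The latch plate has been re-set for another tube length, so feel for the click, and stop pushing gently as the guard meets its rubber stop rather than ramming it; leave everything else on the cart where it is.

Things in the scene. Friction and masses are not known exactly. Their poses are not given: they have to be found in the camera images.
- tube_mid (a point): Middle of the short square steel tube offcut to be loaded: 30 x 30 mm, 80 mm long, dark grey, about 0.15 kg, loose, lying flat on the cart top left or right of the machine (top face 30 mm up). y runs along the tube, z up; either end may face the brush. The two tubes may have changed sides; this is the smaller.
- nest (a point): Middle of the nest's floor, 40 mm above the cart top: the seated tube's underside lies here. z up, x across, y along the nest towards brush and motor. Two saddles 18 mm long, centred 34 mm either side along y, 50 mm free between them for fingers; the deck lies 10 mm lower. Pocket 33 x 85 mm, ears 12 mm high with flared tops, end lips 6 mm.
- machine: Tube brushing machine, fixed, bed 130 x 380 mm and 30 mm high, axes parallel to the nest's. Motor at its +y end, an adjustable end plate with latch pawl, spring buffer and rubber stop at its -y end: 126 mm high, 52 mm or more from the nest point; the buffer reaches to 22 mm along y, at x = -55 mm, 54 mm high. Origin at cart-top height, 55 mm from the nest point along +y.
- handle (a point): Middle of the black handle bar on the sliding guard's roof; moves with the guard. A round bar 14 mm thick, 92 mm long, along the nest's x (across the slide), 151 mm above the cart top on posts 76 mm apart, 38 mm free beneath it; roof 106 mm above the cart top. With joint guard at 0 it is 12.5 mm from the nest point along +y.
- guard (a joint): Travel (m) of the guard, a clear hood 118 x 145 mm on two rails; grows along the nest's +y. Parked open over the motor at 0.145 to 0.157; shuts along -y and slides with about 2 N. The end plate was re-set: the guard latches somewhere from -0.020 to +0.016, not measured, to be felt. Latched it holds against a 10 N tug; unlatched it springs back about 22 mm.
- striker (a point): Striker on the tongue ahead of the guard, which the latch pawl hooks. From 22 mm before the catch a spring buffer resists (3 to 6 N); as the pawl rides over the striker the push along the slide peaks at 9 to 12 N, then falls to 6 N at the click. 2 mm beyond is the rubber stop, 12 N per mm. A push of 13 to 18 N is past the click and harmless; over about 21 N rams the stop.
- long_tube: A longer, thicker square tube offcut, 40 x 110 x 40 mm, that does not fit the nest; to be left alone. Origin in the middle of its underside, y along it.
- square: Flat slotted steel square, legs 100 and 150 mm, 10 mm thick, left rear; to be left alone. Origin in the middle of its underside.
- v_block: Steel V block, 50 x 50 x 30 mm, right rear; to be left alone. Origin in the middle of its underside.
- clamp_bolt: Ball-lock clamping bolt standing on its knurled head, 30 mm across, 56 mm tall, right side; to be left alone. Origin in the middle of its underside.
- nozzle: Copper gas nozzle standing upright, 25 mm across, 58 mm tall, right rear; to be left alone. Origin in the middle of its underside.
- pliers: Combination pliers with yellow grips, 62 x 177 x 19 mm, lying along the near edge of the cart; to be left alone. Origin in the middle of its underside.
- spanner: Combination spanner, 51 x 208 x 8 mm, lying along the far edge of the cart; to be left alone. Origin in the middle of its underside.

How it is judged:
By the outcome, as a careful person would: the job done as asked, in the order asked, and still so for the second after the job is handed in, with the robot touching nothing.
It also fails if it takes over 61 s, if anything falls off the work surface, if the arm or the gripper's body presses on something with over 40 N, if the wrist force passes 120 N, or if a joint passes its speed limit or range.

### The arm

A 7-joint arm with a two-finger parallel gripper is mounted at the origin on a cart in front of the work surface, level with it; the furniture and walls round the work are solid. World frame = base frame: x ahead of the robot, y to its left, z up, the work surface at z = 0. Lengths are in m, angles in rad, forces in N, time in s.
With the tool pointing down it reaches from about 0.4 to 0.9 m from the base axis. Payload 5.6 kg.
Tool frame: the origin (TCP) lies midway between the tips of the shut fingers; the grasp point (between the pads) lies 19 mm behind it; y points along the fingers, z is the direction in which the jaws open and shut, and the axes are right-handed (so a half turn about y gives the same grasp; the last joint's range is limited). The gripper opens to 92 mm and grips with 3 to 60 N. Pads are 20 mm wide; open, the fingers measure 128 mm over their backs; the gripper's body (75 mm by 189 mm) begins 69 mm behind the grasp point.
Start: joints at [-1.259, 0.468, -0.012, 1.603, 0.006, 1.071, -0.056], TCP at [0.226, 0.61, 0.215] pointing down, gripper open.
Joint ranges: [-2.53, 2.53], [-0.31, 2.02], [-1.57, 1.55], [0.28, 2.44], [-1.29, 4.43], [0.15, 1.84], [-2.92, 2.92]. Speed limits (rad/s): [2.57, 2.57, 3.14, 3.14, 3.14, 3.14, 3.14].

### API

Orientations are given as a 3x3 rotation matrix whose columns are the frame's x, y, z axes.
In Python, from station import env, effector, solver, viewer, workorder, search_frame, tip_of gives the robot as it stands. Calls block until the motion is done:
- env.reach(position, orientation): joint-space move of the TCP to a pose.
- env.movel(position, frame=None, rate=0.15): straight line of the TCP; frame=None keeps the orientation; rate is the mean speed in m/s.
- env.goto_joints(angles): joint-space move.
- effector.release() and effector.grasp(squeeze=None): open the fingers fully, or close them until they stop; squeeze is the grip in N (None keeps the last).
- env.pause(seconds).
- solver.inverse_kinematics(position, orientation): joint angles nearest the present ones, or None.
- env.sense(): the state.
- viewer.read_camera(name): name is "scene" or "top" or "wrist"; returns (picture, depth): 400x640x3 uint8, red, green, blue; 400x640 float32, m along the optical axis (not along the pixel's ray), 0 where there is no reading.
- viewer.camera_info(name): a dict with "intrinsics" (3x3 intrinsics, pixels), "eye" and "rotation" of the camera in the world; the wrist camera has in their place "T_tool_cam" (4x4, takes a point from camera to tool coordinates, whose origin is the TCP and whose axes are the tool frame's). Camera axes: x right, y up, looking along -z (the intrinsics and any distortion apply to the point x, -y, -z); pixel columns grow to the right and rows downward; lengths in m; the calibration is good to about 2 mm. The wrist camera is an equidistant fisheye: a pixel r from the principal point sees the ray r / f radians off the axis. A picture is of the moment at which its call begins: read the wrist's pose just before it. camera_info takes no time and is no camera call.
A pose or a line that the arm cannot do raises env.PlanningError and nothing moves.
- workorder.finish_job(): hands the job in, once; it reports no verdict.
Trained networks look in the newest picture that a camera, given by its name, has taken for a name from the list of things; names that differ only in an ending like _2 or _b are one class to them, and where a whole thing is asked for, a point or a joint stands for the part that bears it (a point fixed in the world has none). Each returns a list of dicts, best first, with "score" (0 to 1); they miss things now and then, are a little off and sometimes report something else, mostly with a low value. They report only what shows in the picture. A call takes as long as a camera call.
- search_frame(camera, name): "at" ([x, y, z] in m, in world coordinates, good to about 4 mm: the middle of the surface that is visible of it).
- tip_of(camera, name): "at" ([x, y, z] in m, in world coordinates, good to about 4 mm: a listed point, or the origin of a listed thing).
The state is a dict: "t": time; "joint_positions": joint angles; "joint_velocities": joint speeds; "tau": joint torques, N m; "ee_pos": TCP position; "tcp_rot": TCP orientation; "wrist_force": force on the tool from outside, world axes, zero at the start; "moment": the same for the moment, N m; "gripper_width": finger opening in m.
Only numpy, scipy, OpenCV 4.12 (cv2) and the standard library are available. Lean on these libraries where they do the work, as an engineer would, in place of code of your own. Each camera call takes 0.05 s, during which the arm holds its last target. There are 200 camera calls.

## Working session

There is one attempt and no reset: what is moved stays moved. The work goes in short steps, each a Python script; the robot and the scene stay as the last script left them, time stands still between calls to the robot, and variables do not carry over. Pictures are saved under pics/ and viewed, about 8 in all and at most 12, crops included, and the job is handed in when it is done.

```bash
ls; mkdir -p pics; python3 - <<'E'
from station import *
import cv2, numpy as np
for c in ("scene","top"):
    p,d=viewer.read_camera(c); cv2.imwrite(f"pics/{c}0.png",p[:,:,::-1])
    i=viewer.camera_info(c); print(c,np.round(i["eye"],3).tolist(),np.round(i["rotation"],3).tolist(),np.round(i["intrinsics"],1).tolist(),[k for k in i])
    for n in ("tube_mid","nest","machine","handle","long_tube","striker","clamp_bolt","v_block"):
        print(n,[(np.round(r["at"],3).tolist(),round(r["score"],2)) for r in tip_of(c,n)[:3]])
s=env.sense(); print({k:np.round(v,3).tolist() for k,v in s.items()})
E
```

```text
pics
scene [-0.45, -0.349, 0.652] [[0.342, 0.429, -0.836], [-0.94, 0.153, -0.305], [-0.003, 0.89, 0.455]] [[436.9, 0.0, 311.5], [0.0, 436.9, 197.2], [0.0, 0.0, 1.0]] ['intrinsics', 'eye', 'rotation']
tube_mid [([0.49, -0.301, 0.016], 0.86)]
nest [([0.53, -0.047, 0.04], 0.98), ([0.683, -0.043, 0.003], 0.67)]
machine [([0.541, 0.008, 0.0], 0.86), ([0.531, -0.046, 0.04], 0.25)]
handle [([0.555, 0.115, 0.15], 0.73)]
long_tube [([0.541, 0.011, 0.11], 0.29)]
striker [([0.541, 0.012, 0.113], 0.83)]
clamp_bolt [([0.683, -0.042, 0.003], 0.69), ([0.606, -0.321, 0.001], 0.49), ([0.614, 0.282, -0.003], 0.2)]
v_block [([0.67, -0.323, 0.004], 0.78), ([0.558, 0.119, 0.153], 0.58), ([0.651, -0.269, -0.001], 0.25)]
top [0.326, -0.025, 1.043] [[0.036, 0.978, -0.204], [-0.999, 0.036, -0.003], [0.005, 0.204, 0.979]] [[387.3, 0.0, 318.6], [0.0, 387.3, 194.8], [0.0, 0.0, 1.0]] ['intrinsics', 'eye', 'rotation']
tube_mid [([0.497, -0.298, 0.014], 0.82)]
nest [([0.531, -0.046, 0.04], 0.75), ([0.54, 0.016, 0.115], 0.5)]
machine [([0.541, 0.01, 0.0], 0.57)]
handle [([0.555, 0.118, 0.154], 0.62)]
long_tube [([0.444, 0.315, -0.0], 0.55)]
striker [([0.541, 0.012, 0.115], 0.74)]
clamp_bolt [([0.6, -0.32, -0.004], 0.55)]
v_block [([0.672, -0.324, -0.002], 0.65)]
{'t': 0.9, 'joint_positions': [-1.259, 0.467, -0.012, 1.603, 0.006, 1.071, -0.056], 'joint_velocities': [-0.0, 0.001, 0.002, -0.0, -0.0, -0.002, 0.001], 'tau': [0.001, -52.04, -0.012, -24.406, -0.057, 0.011, 0.0], 'ee_pos': [0.226, 0.61, 0.215], 'tcp_rot': [[0.938, 0.0, 0.347], [-0.347, 0.0, 0.938], [-0.0, -1.0, 0.0]], 'wrist_force': [0.508, 0.74, -0.406], 'moment': [0.034, -0.007, 0.008], 'gripper_width': 0.092}
```

View pics/scene0.png

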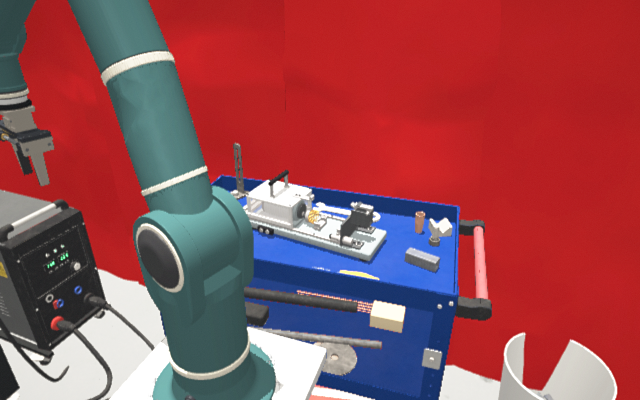

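View pics/top0.png

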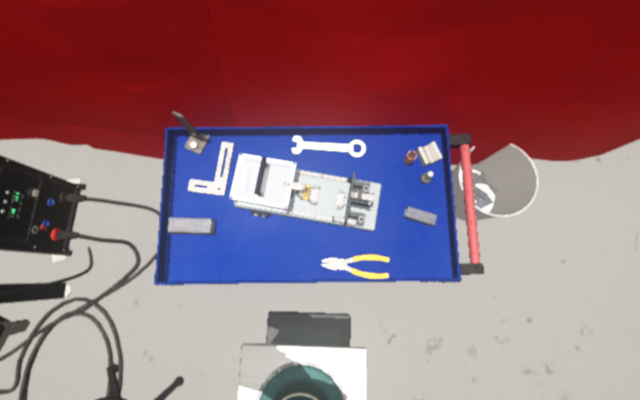

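The scene picture shows the arm left, and the machine with its guard parked left (handle near px 278,182). The top picture has the short tube at (420,215), the long tube at (190,226) and the end plate at (362,200). This agrees with the networks. Next I get the tube's yaw from depth and go above it.

```bash
cat > h.py <<'E'
from station import *
import cv2, numpy as np
def down(a):
    c,s=np.cos(a),np.sin(a)
    return np.array([[s,0,c],[-c,0,s],[0,-1,0]])
def cloud(cam):
    p,d=viewer.read_camera(cam); i=viewer.camera_info(cam); K=i["intrinsics"]
    v,u=np.mgrid[:400,:640]
    P=np.stack([(u-K[0][2])/K[0][0]*d,-(v-K[1][2])/K[1][1]*d,-d],-1)
    return p,np.where(d[...,None]>0,P@np.array(i["rotation"]).T+i["eye"],np.nan)
def rect(P,cx,cy,r,z0,z1):
    m=(np.hypot(P[...,0]-cx,P[...,1]-cy)<r)&(P[...,2]>z0)&(P[...,2]<z1)
    return cv2.minAreaRect((P[m][:,:2]*1000).astype(np.float32)),m.sum()
def wrist(name):
    s=env.sense(); p,d=viewer.read_camera("wrist"); cv2.imwrite(f"pics/{name}.png",p[:,:,::-1])
    i=viewer.camera_info("wrist"); K=i["intrinsics"]
    v,u=np.mgrid[:400,:640]; x=(u-K[0][2])/K[0][0]; y=(v-K[1][2])/K[1][1]
    r=np.hypot(x,y)+1e-9; t=np.tan(np.minimum(r,1.5))/r
    P=np.stack([x*t*d,-y*t*d,-d,np.ones_like(d)],-1)@np.array(i["T_tool_cam"]).T
    P=P[...,:3]@np.array(s["tcp_rot"]).T+s["ee_pos"]
    return p,np.where((d[...,None]>0)&(r[...,None]<1.4),P,np.nan)
E
python3 - <<'E'
from h import *
p,P=cloud("top")
print(rect(P,.494,-.3,.07,.022,.04))
print(rect(P,.444,.315,.08,.03,.05))
env.reach([0.48,-0.30,0.25],down(-0.15))
q,W=wrist("w1")
for r in (.06,): print(rect(W,.494,-.3,r,.022,.04))
print(tip_of("wrist","tube_mid")[:2]); print(env.sense()["t"],env.sense()["joint_positions"],env.sense()["ee_pos"])
E
```

```text
(((493.4206237792969, -295.5668029785156), (79.99198150634766, 30.590972900390625), 74.18743133544922), np.int64(338))
(((441.60400390625, 320.42901611328125), (84.44465637207031, 129.3810272216797), 2.6423404216766357), np.int64(708))
(((495.3338623046875, -295.28790283203125), (81.061767578125, 30.926179885864258), 75.17908477783203), np.int64(1412))
[{'at': [0.4967, -0.2973, 0.019], 'score': 0.92}]
4.35 [-0.18886396  0.36861141  0.87814328  1.81740114 -0.3159127   1.10322736
  0.65240328] [ 0.4803904  -0.29944682  0.24991159]
```

View pics/w1.png

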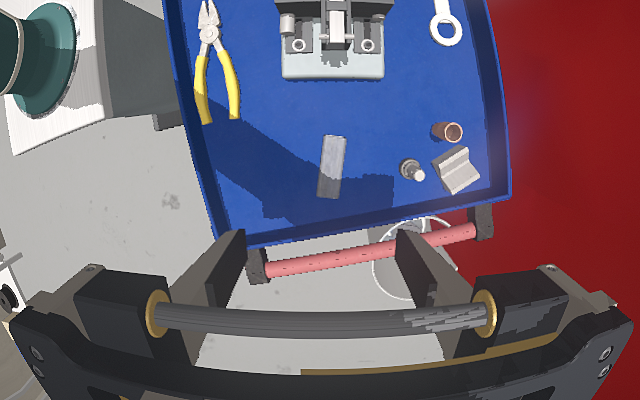

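The wrist picture shows the tube at px (332,166), clear of its neighbours. Both depth fits agree: middle (0.4945, -0.2955), axis at 75°. I grasp it now.

```bash
python3 - <<'E'
from h import *
R=down(np.radians(-15.2))
env.reach([.4945,-.2955,.09],R)
env.movel([.4945,-.2955,.006],rate=.1)
effector.grasp(25); s=env.sense(); print(s["gripper_width"],s["ee_pos"],s["wrist_force"])
env.movel([.4945,-.2955,.23],rate=.25)
s=env.sense(); print(s["gripper_width"],s["wrist_force"],s["t"])
a=np.arctan2(-.024,.163)
env.reach([.531-.03*0,-.046-.06,.25],down(a))
q,W=wrist("w2"); np.save("w2.npy",W)
for n in ("nest","machine","handle","striker","tube_mid"): print(n,[(np.round(r["at"],3).tolist(),round(r["score"],2)) for r in tip_of("wrist",n)[:2]])
p,P=cloud("top"); np.save("t2.npy",P)
# bed outline
c=np.array([.541,.009])
for N,C in (("w",W),("t",P)):
    m=(abs(C[...,2]-.030)<.006)&(np.hypot(C[...,0]-c[0],C[...,1]-c[1])<.22)
    print(N,cv2.minAreaRect((C[m][:,:2]*1000).astype(np.float32)),m.sum())
print(env.sense()["t"],env.sense()["ee_pos"],a)
E
```

```text
0.02954852141311827 [ 0.49450931 -0.29550979  0.00598456] [-0.03035008 -0.18659788  1.07801863]
0.029493825176019027 [ 0.0221638  -0.02578288 -1.00595909] 8.0333
nest [([0.535, -0.049, 0.039], 0.56)]
machine [([0.537, 0.01, 0.002], 0.57)]
handle []
striker [([0.538, 0.013, 0.116], 0.89)]
tube_mid []
w ((599.6677856445312, -37.13734436035156), (304.3387451171875, 272.84149169921875), 84.83507537841797) 9690
t ((624.1295776367188, 85.0206298828125), (183.42327880859375, 316.96240234375), 63.85771560668945) 548
9.1833 [ 0.53080623 -0.10710471  0.24995886] -0.14618887374617512
```

View pics/w2.png

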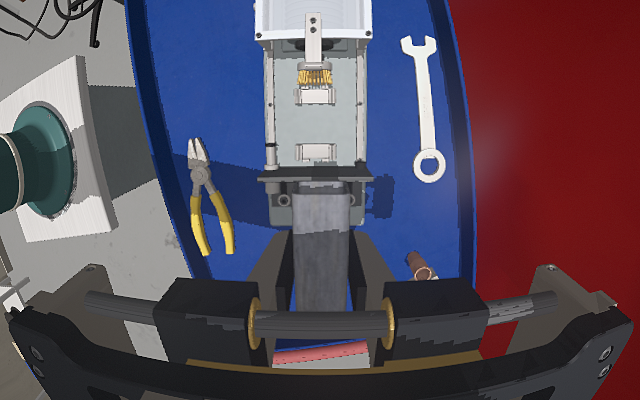

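The wrist picture shows the nest's saddles at px (316,97) and (318,151), both square to the image, with the tube held at (322,240). I fit the saddles from depth.

```bash
python3 - <<'E'
import numpy as np,cv2
W=np.load("w2.npy"); n=np.array([.532,-.047]); a=-.146
ex=np.array([np.cos(a),np.sin(a)]); ey=np.array([-np.sin(a),np.cos(a)])
d=W[...,:2]-n; X=d@ex; Y=d@ey; Z=W[...,2]
C=[]
for lo,hi in ((-.048,-.02),(.02,.048)):
    m=(Z>.036)&(Z<.058)&(abs(X)<.04)&(Y>lo)&(Y<hi)
    print(m.sum(),"X",np.percentile(X[m],[1,50,99]).round(4),"Y",np.percentile(Y[m],[1,50,99]).round(4),"Z",np.percentile(Z[m],[1,50,99]).round(4))
    m2=m&(Z>.049); x=X[m2]; print(" ears",m2.sum(),np.percentile(x[x<0],[2,98]).round(4),np.percentile(x[x>0],[2,98]).round(4))
    mf=m&(abs(Z-.040)<.004); print(" floor X",np.percentile(X[mf],[2,98]).round(4))
# edges in image rows
for v in range(45,175,10):
    r=[(u,round(float(X[v,u]),3),round(float(Z[v,u]),3)) for u in range(230,400) if 0.02<Z[v,u]<.06 and abs(X[v,u])<.09]
    if r: print(v,round(float(Y[v,316]),3),r[0],r[-1])
# side rails profile
v=125; print([(round(float(X[v,u]),3),round(float(Z[v,u]),3)) for u in range(255,380,4)])
E
```

```text
666 X [-0.022   0.0027  0.0256] Y [-0.0428 -0.0312 -0.0216] Z [0.037  0.0407 0.0547]
 ears 178 [-0.0223 -0.0151] [0.0196 0.0256]
 floor X [-0.0145  0.0204]
647 X [-0.0225  0.0006  0.0254] Y [0.028  0.0373 0.0473] Z [0.0384 0.0407 0.0549]
 ears 197 [-0.0225 -0.0156] [0.0184 0.0254]
 floor X [-0.0151  0.0175]
45 0.086 (270, -0.05, 0.056) (358, 0.052, 0.055)
55 0.075 (264, -0.062, 0.028) (366, 0.065, 0.027)
65 0.064 (263, -0.064, 0.027) (366, 0.065, 0.028)
75 0.059 (264, -0.062, 0.027) (366, 0.065, 0.029)
85 0.051 (264, -0.063, 0.026) (366, 0.065, 0.028)
95 0.038 (264, -0.062, 0.028) (366, 0.065, 0.027)
105 0.026 (264, -0.064, 0.024) (366, 0.066, 0.028)
115 0.013 (265, -0.062, 0.029) (366, 0.066, 0.027)
125 0.0 (265, -0.062, 0.03) (365, 0.065, 0.028)
135 -0.012 (265, -0.062, 0.028) (366, 0.066, 0.029)
145 -0.024 (265, -0.059, 0.049) (366, 0.067, 0.026)
155 -0.036 (266, -0.058, 0.048) (366, 0.067, 0.025)
165 -0.051 (265, -0.059, 0.052) (365, 0.062, 0.05)
[(-0.081, -0.001), (-0.076, -0.0), (-0.07, 0.0), (-0.059, 0.029), (-0.053, 0.039), (-0.049, 0.031), (-0.044, 0.03), (-0.039, 0.03), (-0.034, 0.029), (nan, nan), (-0.023, 0.031), (-0.019, 0.03), (-0.014, 0.03), (-0.009, 0.03), (-0.004, 0.03), (0.001, 0.031), (0.006, 0.03), (0.011, 0.031), (0.016, 0.031), (0.021, 0.03), (0.026, 0.03), (0.031, 0.03), (0.037, 0.03), (0.042, 0.029), (0.046, 0.031), (0.052, 0.03), (0.056, 0.038), (0.061, 0.038), (0.071, -0.0), (0.077, -0.002), (0.083, -0.003), (0.088, 0.0)]
```

```bash
python3 - <<'E'
import numpy as np,cv2
a=-.146; ex=np.array([np.cos(a),np.sin(a)]); ey=np.array([-np.sin(a),np.cos(a)])
W=np.load("w2.npy"); P=np.load("t2.npy"); t=np.array([.5308,-.1071])
d=W[...,:2]-t; X=d@ex; Y=d@ey; Z=W[...,2]
m=(Z>.262)&(Z<.285)&(abs(X)<.02)&(abs(Y)<.06)
print("held w",m.sum(),np.percentile(X[m],[1,99]),np.percentile(Y[m],[1,99]),np.percentile(Z[m],[5,50,95]))
u,v=np.mgrid[:400,:640]
m=(Z>.23)&(Z<.285)&(abs(X)<.025)&(Y>.02)&(Y<.07); print("front",m.sum(),np.percentile(Y[m],[1,50,90,99]),np.percentile(X[m],[1,99]))
d=P[...,:2]-np.array([.532,-.047]); X=d@ex; Y=d@ey; Z=P[...,2]
for lo,hi in ((-.048,-.015),(.02,.06)):
    m=(Z>.036)&(Z<.058)&(abs(X)<.035)&(Y>lo)&(Y<hi)
    if m.sum(): print("top",m.sum(),np.percentile(X[m],[2,98]),np.percentile(Y[m],[2,50,98]))
E
```

```text
held w 7082 [-0.01777155  0.01789144] [-0.03030807  0.03960465] [0.27158511 0.27358934 0.27513465]
front 2894 [0.02031783 0.03299107 0.03897899 0.03985693] [-0.01359704  0.01525436]
```

Held tube is centred in the jaws (front end 39.8 mm ahead of the TCP). I lower it into the nest, watching the force.

```bash
python3 - <<'E'
from h import *
a=-.143; x,y=.5334,-.0447
env.reach([x,y,.20],down(a))
env.movel([x,y,.075],rate=.15); f0=env.sense()["wrist_force"]
for z in (.062,.057,.053,.050,.048,.0465):
    env.movel([x,y,z],rate=.06); s=env.sense(); df=s["wrist_force"]-f0; print(z,np.round(df,2),np.round(s["ee_pos"],4),np.round(s["moment"],2))
    if np.abs(df).max()>6: break
q,W=wrist("w3"); print(s["t"])
E
```

```text
0.062 [-0.91  1.29  0.94] [ 0.5332 -0.0446  0.0617] [-0.06  0.03 -0.  ]
0.057 [-1.01  0.66  0.34] [ 0.5332 -0.0447  0.0567] [-0.05  0.04 -0.02]
0.053 [-0.34  1.03  0.2 ] [ 0.5332 -0.0447  0.0528] [-0.04  0.07 -0.05]
0.05 [ 0.15  0.36 -0.02] [ 0.5332 -0.0447  0.0498] [-0.13  0.06  0.05]
0.048 [-0.95  0.62  0.3 ] [ 0.5333 -0.0447  0.0479] [-0.05  0.06 -0.  ]
0.0465 [-0.14  0.2   0.04] [ 0.5333 -0.0447  0.0464] [-0.08  0.1  -0.05]
12.2
```

View pics/w3.png

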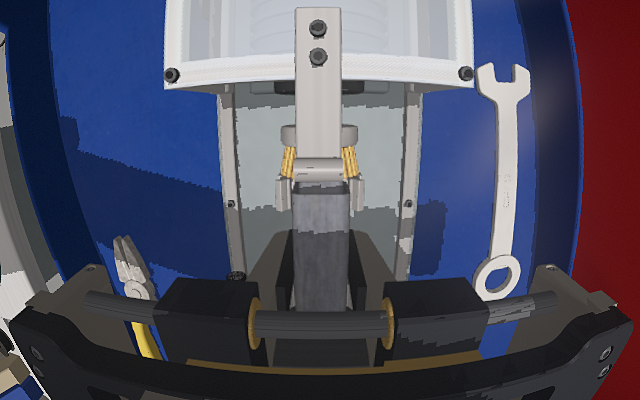

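The tube end sits between the ears at px (320,190), with no contact force. I release it, rise, and look again.

```bash
python3 - <<'E'
from h import *
effector.release()
x,y=.5333,-.0447
env.movel([x,y,.10],rate=.1)
env.movel([x,y-.06,.25],rate=.25)
q,W=wrist("w4"); np.save("w4.npy",W)
cv2.imwrite("pics/w4c.png",cv2.resize(q[0:200,220:420,::-1],(600,600)))
for n in ("handle","tube_mid"): print(n,[(np.round(r["at"],4).tolist(),round(r["score"],2)) for r in tip_of("wrist",n)[:2]])
print(rect(W,.5335,-.0447,.045,.060,.085))
m=(np.hypot(W[...,0]-x,W[...,1]-y)<.03)&(W[...,2]>.06)&(W[...,2]<.09); print(np.percentile(W[...,2][m],[5,50,95]))
print(env.sense()["t"])
E
```

```text
handle []
tube_mid [([0.5356, -0.0477, 0.06], 0.85)]
(((534.2606811523438, -44.7943000793457), (79.31928253173828, 29.311702728271484), 81.98309326171875), np.int64(1834))
[0.06823565 0.0699422  0.07128978]
14.8917
```

View pics/w4c.png

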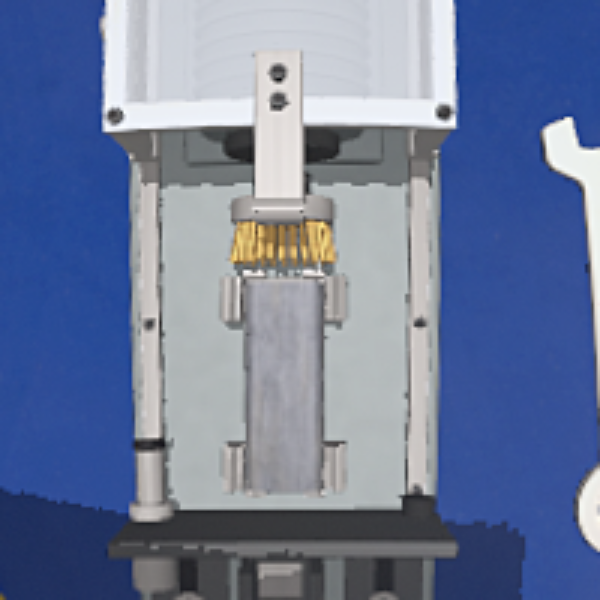

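The tube is seated between both saddle pairs (crop px 285,385), level, with its top at 70 mm. Next is the handle.

```bash
python3 - <<'E'
from h import *
a=-.143; q0=np.array(env.sense()["joint_positions"])
best=None
for s in (1,-1):
    R=down(a+s*np.pi/2); q=solver.inverse_kinematics([.556,.117,.22],R)
    q2=solver.inverse_kinematics([.533,-.045,.132],R)
    print(s,None if q is None else np.round(q,2),None if q2 is None else np.round(q2,2))
    if q is not None and (best is None or abs(q-q0).max()<best[0]): best=(abs(q-q0).max(),R)
R=best[1]
env.reach([.556,.117,.24],R)
p,W=wrist("w5")
print([(np.round(r["at"],4).tolist(),round(r["score"],2)) for r in tip_of("wrist","handle")[:2]])
m=(abs(W[...,2]-.153)<.008)&(np.hypot(W[...,0]-.556,W[...,1]-.117)<.07); print(m.sum(), cv2.minAreaRect((W[m][:,:2]*1000).astype(np.float32)) if m.sum()>3 else 0)
print(env.sense()["t"],env.sense()["joint_positions"].round(2))
E
```

```text
1 [-0.66  0.34  0.49  1.83 -0.18  1.02  1.33] [-0.35  0.4   0.47  1.98 -0.24  0.81  1.67]
-1 [-1.11  0.54  1.16  1.85 -0.55  1.12 -1.46] [-0.8   0.61  1.11  2.   -0.68  0.96 -1.06]
[([0.5555, 0.1174, 0.1484], 0.94), ([0.6145, 0.2823, -0.0036], 0.41)]
1681 ((556.519775390625, 118.61284637451172), (14.032955169677734, 91.79978942871094), 82.09027862548828)
15.9833 [-0.67  0.32  0.51  1.81 -0.17  1.06  1.32]
```

View pics/w5.png

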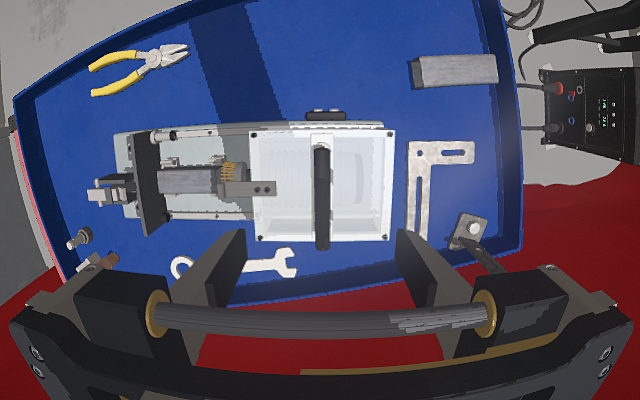

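The handle is at px (321,195), fitted at (0.5565, 0.1186), yaw -0.138. I grip the bar and push with force feedback.

```bash
cat > push.py <<'E'
from h import *
a=-.140; ey=np.array([-np.sin(a),np.cos(a),0])
h=np.array([.5565,.1186,.132]); R=down(a+np.pi/2)
env.reach(h+[0,0,.07],R); env.movel(h,rate=.1)
f0=env.sense()["wrist_force"]
effector.grasp(40); s=env.sense(); p0=np.array(s["ee_pos"]); print("grip",s["gripper_width"],np.round(s["wrist_force"]-f0,2),s["t"])
def force():
    v=[]
    for _ in range(3): env.pause(.02); s=env.sense(); v.append((s["wrist_force"]-f0)@ey)
    return float(np.mean(v)),s
env.movel(h-.06*ey,rate=.1); print("slide",round(force()[0],2))
env.movel(h-.105*ey,rate=.1); f,s=force(); print("slide",round(f,2),s["t"])
x=.105; peak=f; click=False; log=[]
while x<.178:
    x+= .0003 if click and f>8 else .0005 if click else .0008 if f>4.5 else .002
    env.movel(h-x*ey,rate=.03); f,s=force(); w=s["wrist_force"]-f0
    log.append((round(x*1e3,1),round(float((p0-s["ee_pos"])@ey)*1e3,1),round(f,1)))
    peak=max(peak,f)
    if peak>8 and f<peak-2.2: click=True
    if f>=13.3 or np.linalg.norm(w)>30 or s["t"]>50: break
print(log); print("click",click,"f",f,"w",np.round(w,1),"t",s["t"],"width",s["gripper_width"])
E
python3 push.py
```

```text
grip 0.012457658302936252 [-0.38 -1.68  0.72] 18.2833
slide -1.84
slide -1.77 19.7333
[(107.0, 105.9, 0.5), (109.0, 108.5, 0.6), (111.0, 111.0, -0.2), (113.0, 113.1, 0.6), (115.0, 115.0, 0.2), (117.0, 116.3, 2.0), (119.0, 118.0, 3.9), (121.0, 120.2, 4.0), (123.0, 121.7, 4.7), (123.8, 122.0, 5.9), (124.6, 122.6, 6.2), (125.4, 123.2, 6.4), (126.2, 123.9, 6.9), (127.0, 124.6, 7.4), (127.8, 125.3, 7.9), (128.6, 126.0, 8.2), (129.4, 126.6, 8.0), (130.2, 127.3, 8.9), (131.0, 128.0, 8.2), (131.8, 128.6, 8.5), (132.6, 129.2, 8.7), (133.4, 130.2, 9.4), (134.2, 131.5, 7.8), (135.0, 132.5, 7.5), (135.8, 133.3, 7.8), (136.6, 134.3, 7.2), (137.4, 135.3, 7.0), (137.9, 136.2, 5.7), (138.4, 137.0, 5.5), (138.9, 137.6, 4.4), (139.4, 137.7, 5.9), (139.9, 138.0, 5.8), (140.4, 138.4, 6.7), (140.9, 138.9, 6.7), (141.4, 139.3, 6.6), (141.9, 139.7, 6.8), (142.4, 139.8, 7.3), (142.9, 139.9, 8.6), (143.2, 139.9, 9.1), (143.5, 139.9, 9.5), (143.8, 140.0, 10.3), (144.1, 140.1, 11.2), (144.4, 140.1, 11.1), (144.7, 140.1, 12.1), (145.0, 140.2, 11.9), (145.3, 140.2, 13.0), (145.6, 140.3, 13.2), (145.9, 140.3, 13.9)]
click True f 13.860571532074198 w [ 5.6 13.8 -4.9] t 34.1333 width 0.012577989362078795
```

Buffer felt from about 116 mm of travel, peak 9.4 N, drop to about 5 N near 138 mm, stop at 140 mm, pushed to 13.9 N. I ease off, tug gently, and release.

```bash
python3 - <<'E'
from h import *
a=-.140; ey=np.array([-np.sin(a),np.cos(a),0])
h=np.array([.5565,.1186,.132])
s=env.sense(); f0=s["wrist_force"]-13.9*ey; 
x=.1459; L=[]
while x>.130:
    x-=.001; env.movel(h-x*ey,rate=.04); env.pause(.03); s=env.sense(); f=(s["wrist_force"]-f0)@ey
    L.append((round(x*1e3,1),round(float((h-s["ee_pos"])@ey)*1e3,1),round(float(f),1)))
    if f<-5: break
print(L)
while f<-.5 and x<.146:
    x+=.0005; env.movel(h-x*ey,rate=.04); env.pause(.03); s=env.sense(); f=(s["wrist_force"]-f0)@ey
print(x,f)
effector.release(); p=np.array(env.sense()["ee_pos"])
env.movel(p+[0,0,.12],rate=.2)
q,W=wrist("w6")
m=(abs(W[...,2]-.153)<.008)&(np.hypot(W[...,0]-p[0],W[...,1]-p[1])<.07); print(m.sum(), cv2.minAreaRect((W[m][:,:2]*1000).astype(np.float32)))
print(p,env.sense()["t"])
E
```

```text
[(144.9, 140.5, 11.3), (143.9, 140.3, 10.0), (142.9, 140.2, 8.6), (141.9, 140.0, 5.9), (140.9, 139.7, 5.0), (139.9, 139.1, 5.0), (138.9, 138.2, 4.2), (137.9, 137.8, 2.5), (136.9, 137.8, -0.9), (135.9, 137.6, -5.7)]
0.1389 2.5187556821005117
1499 ((537.6557006835938, -15.771374702453613), (14.15567684173584, 91.33273315429688), 82.32422637939453)
[ 0.53710708 -0.01897524  0.13199667] 40.6833
```

View pics/w6.png

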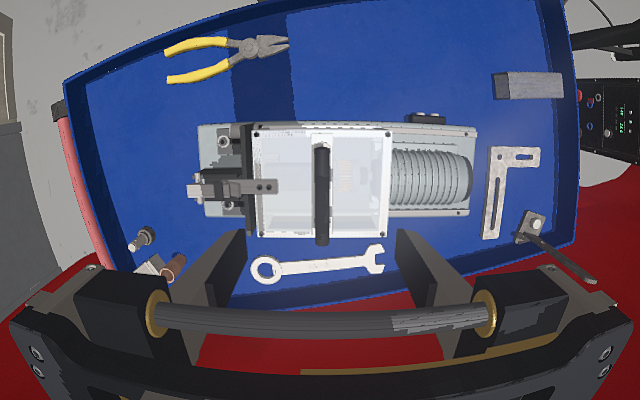

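The guard covers the nest with its handle at px (321,195). It has moved 136 mm and sits at the catch, rather than 22 mm back. I recheck that it holds, then hand in.

```bash
python3 - <<'E'
from h import *
env.pause(.5)
q,W=wrist("w7")
m=(abs(W[...,2]-.153)<.008)&(np.hypot(W[...,0]-.537,W[...,1]+.017)<.07); print(cv2.minAreaRect((W[m][:,:2]*1000).astype(np.float32))[0])
print(tip_of("top","tube_mid")[:1],env.sense()["wrist_force"],env.sense()["t"])
workorder.finish_job()
E
```

```text
(537.7886352539062, -15.745940208435059)
[] [-0.14712996  0.00079064  0.00116328] 41.2833
the job is handed in; nothing more can be done
```

The short tube is in the nest, and the guard is shut over it and latched. I handed the job in at about 41 s.

- **Tube:** After release, the wrist camera showed it level between both saddle pairs, with its top face at 70 mm. I did not see it again once the guard was shut: the one later network check, on an older top-camera picture, found nothing.
- **Pushing the guard:** The buffer was felt from about 116 mm of travel. The push peaked at 9.4 N, then fell to about 5 N near 138 mm, which I took as the click. The rubber stop was met at about 140 mm, and I stopped pushing at 13.9 N.
- **Latch:** With the push eased off, the guard stood at about 138 mm and held against a tug of about 5.7 N. I did not test it up to 10 N. After I let go, the camera put the handle 136 mm from where it started, and the same 0.5 s later, so it had not sprung back.
- **Disagreement:** The camera and the arm differ by about 2 mm on how far the guard travelled, which is within the camera's calibration. The slide force also read about -1.8 N on the way in, so my push figures may be 1–2 N out.
- **Rest of the cart:** I touched nothing else, and the last picture shows nothing visibly moved, but I did not measure those positions.

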